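# Release a model hull from the sprung gluing jig

### The job

The glue on the tan model hull has set. Pull the jig's sprung jaw straight back by its pull bar, all the way to its stop so that it catches and stays open, then lift the hull out of the jig and set it down upright, wholly on the pale cutting mat. Do not drop the hull, leave the jaw caught open, and leave the glue bottle, the paint jar and the drinks can where they stand.

Things in the scene. Friction and masses are not known exactly. Their poses are not given: they have to be found in the camera images.
- jig: Aluminium gluing jig, fixed: base plate 325 x 100 x 14 mm (top at z = 14 mm); origin on the table near the base's middle, x along the jig. A dark steel fixed jaw (52 mm high) stands at x = 130 to 155 mm, the hull at x = -10 to 130 mm, the closed sprung jaw at x = -40 to -10 mm, the pull bar on its -x side; a 30 mm high end stop crosses the base at its -x end.
- jaw_toe (a point): Lower edge of the toe of the dark steel sprung jaw (moves with it). The jaw block is 30 mm long, 70 mm wide, its top 74 mm above the table; its 36 mm wide toe reaches 12 mm over the hull's rim at 62 mm height, so the hull cannot be lifted until the jaw is pulled back.
- jaw (a joint): Slide of the sprung jaw (m): 0 = closed on the hull, grows as jaw and bar are pulled along the jig's -x, 0.055 = at the stop. An over-centre spring pulls it shut with 4 to 9 N; beyond about 0.045 the spring tips over, draws it on to the stop and holds it open (about 7 N would push it off the stop). Released short of that, it springs shut.
- pull_bar (a point): Middle of the top edge of the pull bar (moves with the jaw; axes as the jig's): an upright aluminium plate 14 mm thick along the jig's x, 70 mm wide, from 20 to 78 mm above the table, 85 mm to -x of the jig's origin when closed. 38 mm of space lies between it and the jaw, bridged by a spring rod whose top is 40 mm above the table. Grip it from above, one finger on either face.
- hull: Tan plastic model hull, loose, about 0.13 kg: open tub 140 (its x) x 50 (its y) x 46 mm high, 4 mm walls, a deck over one half; origin at the centre of its underside, z up. It starts in the jig, its underside 14 mm above the table, its x along the jig's x. Grip it across the 50 mm width; axle stubs stand out 4 mm at 4 to 12 mm height.
- hull_end_a (a point): Middle of the lower edge of the hull's +x end, 70 mm from its origin.
- hull_end_b (a point): Middle of the lower edge of the hull's -x end, 70 mm from its origin.
- mat: Pale grey cutting mat with a square grid, fixed flat on the table: 170 mm (its x) x 220 mm (its y), 3 mm thick; origin at the centre of its underside.
- glue: Glue bottle with a white cap, 42 mm across, 65 mm high, standing loose beside the jig; origin at the centre of its underside.
- paint: Paint jar with a grey cap, 40 mm across, 50 mm high, standing loose beside the mat; origin at the centre of its underside.
- can: Drinks can, 66 mm across, 122 mm high, standing loose beyond the work; origin at the centre of its underside.
There are look-alikes about, which are no part of the job. Of the things that look like the hull, the largest one is meant.

How it is judged:
By the outcome, as a careful person would: the job done as asked, in the order asked, and still so for the second after the job is handed in, with the robot touching nothing.
It also fails if it takes over 56 s, if anything falls off the work surface, if the arm or the gripper's body presses on something with over 40 N, if the wrist force passes 120 N, or if a joint passes its speed limit or range.

### The arm

A 6-joint arm with a two-finger parallel gripper is mounted at the origin on the work surface. World frame = base frame: x ahead of the robot, y to its left, z up, the work surface at z = 0. Lengths are in m, angles in degrees, forces in N, time in s.
With the tool pointing down it reaches from about 0.3 to 0.75 m from the base axis. Payload 8.5 kg.
Tool frame: the origin (TCP) lies midway between the tips of the shut fingers; the grasp point (between the pads) lies 19 mm behind it; y points along the fingers, x is the direction in which the jaws open and shut, and the axes are right-handed (so a half turn about y gives the same grasp; the last joint's range is limited). The gripper opens to 85 mm and grips with 20 to 120 N. Pads are 22 mm wide; open, the fingers measure 114 mm over their backs; the gripper's body (76 mm by 85 mm) begins 54 mm behind the grasp point. The pads swing forward as they close: fully open they stand 13 mm farther back than shut.
Start: joints at [-86.878, 21.807, 74.336, -0, 83.858, -12.336], TCP at [0.147, -0.53, 0.231] pointing down, gripper open.
Joint ranges: [-178.18, 178.18], [-50.72, 133.34], [12.68, 142.11], [-81.47, 261.47], [9.98, 163.14], [-165.26, 165.26]. Speed limits (degrees/s): [136.94, 136.94, 180, 180, 180, 180].

### API

Orientations are given as a 3x3 rotation matrix whose columns are the frame's x, y, z axes.
In Python, from rig import env gives the robot as it stands.
- The arm moves only by the tool carry_out, never from a script. Its argument "plan" is a list of rows, each a list of 3 entries, a list of its own where there are three numbers: the shift along the tool's x, y, z in m, then the turn, a rotation vector about the tool's x, y, z in degrees, then the finger opening in m, from 0 to 0.0854. In form: [[[dx, dy, dz], [ax, ay, az], jaw], ...]. A call has 1 to 8 rows; each row shifts and turns the commanded pose from where the row before left it, along the tool's axes as they then stand; what a row does not reach is not made up. A row lasts 1/8 s, in which the tool goes at most 62.5 mm and 10.7 degrees, less where a joint would pass 70% of its speed; a pose out of reach is approached as far as the arm can. A call is refused whole if a number of a shift passes 0.0625 or a number of a turn 10.7, either way. A call with a gripper value outside its range is refused whole. The fingers move at their own pace and stop on an object; "force" is the grip in N (left out, the last holds). Time passes only in rows, so rows that do not move let the fingers close. It gives the time, the measured TCP pose, the force and the opening at its end, in the units of the state.
- env.observe(): the state, without advancing time (a new reading comes with each control period).
- env.get_image(name): name is "scene" or "top"; returns a dict with "image" (480x640x3 uint8, red, green, blue), "vfov" (degrees; the focal length in pixels is half the picture's height over the tangent of half this angle, whatever the lens; pixels are square), "cx", "cy" (the principal point, pixels), "rvec" (rotation vector, rad) and "tvec" (3), from world to camera coordinates, as OpenCV has them. Camera axes: x right, y down, z forward; pixel columns grow to the right and rows downward; lengths in m; the calibration is good to about 2 mm. A picture is of the moment at which its call begins. There is no depth.
- env.close_job(): hands the job in, once; it reports no verdict.
Trained networks look in a picture, given as the dict that the camera call returned (one of the last four; its "shot" number tells which), for a name from the list of things; names that differ only in an ending like _2 or _b are one class to them, and where a whole thing is asked for, a point or a joint stands for the part that bears it (a point fixed in the world has none). Each returns a list of dicts, best first, with "conf" (0 to 1); they miss things now and then, are a little off and sometimes report something else, mostly with a low value. They report only what shows in the picture. A call takes as long as a camera call. They do not tell look-alikes from the thing itself.
- env.outline_of(target, picture): "mask" (480x640 bool, what is visible of it) and "pixel" ([row, column] in pixels, amid what is visible of it).
The state is a dict: "time_s": time; "q": joint angles; "qvel": joint speeds; "joint_efforts": joint torques, N m; "position": TCP position; "tool_rot": TCP orientation; "ft_force": force on the tool from outside, world axes, zero at the start; "wrist_torque": the same for the moment, N m; "grip_width": finger opening in m.
Only numpy, scipy, OpenCV 4.12 (cv2) and the standard library are available. Lean on these libraries where they do the work, as an engineer would, in place of code of your own. Each camera call takes 0.05 s, during which the arm holds its last target.

## Working session

There is one attempt and no reset: what is moved stays moved. The work goes in short steps, Python scripts to look and compute and a tool call to move; the robot and the scene stay as the last step left them, time stands still between calls to the robot, and variables do not carry over. Pictures are saved under pics/ and viewed, and the job is handed in when it is done.

Besides the shell and the picture viewer there is one more tool, called after "Call:" by a JSON object that holds its "method" and its "body", one argument or row to a line. carry_out: Moves the arm, as the interface text tells. Its arguments: {"type":"object","properties":{"plan":{"type":"array","items":{"type":"array"}},"force":{"type":"number"}},"required":["plan"]}

```bash
ls; mkdir -p pics
python3 - <<'E'
from rig import env
import cv2
s=env.observe(); print({k:(v if not hasattr(v,'round') else v) for k,v in s.items()})
for n in ["scene","top"]:
    p=env.get_image(n); cv2.imwrite(f"pics/{n}0.png",p["image"][:,:,::-1]); print(n,{k:v for k,v in p.items() if k!="image"})
    for t in ["jig","jaw","pull_bar","hull","mat","glue","paint","can"]:
        try:
            print(t,[(round(float(d["conf"]),2),[round(float(a)) for a in d["pixel"]],int(d["mask"].sum())) for d in env.outline_of(t,p)])
        except Exception as e: print(t,e)
E
```

```text
pics
{'time_s': 0.0, 'q': array([-8.68772013e+01,  2.18430149e+01,  7.43861671e+01,  1.10386855e-03,
        8.38570906e+01, -1.23351652e+01]), 'qvel': array([ 0.07013215,  0.08017232,  0.06483111, -0.01189825, -0.04577612,
       -0.05564906]), 'joint_efforts': array([-4.16932317e-04, -4.48461485e+01, -2.31277227e+01, -1.91734289e-04,
        4.87054145e-03,  5.86320454e-06]), 'position': array([ 0.14658419, -0.52980238,  0.23068448]), 'tool_rot': array([[ 2.66529271e-01, -6.28998409e-05,  9.63826822e-01],
       [-9.63825708e-01,  1.50454783e-03,  2.66529061e-01],
       [-1.46688819e-03, -9.99998866e-01,  3.40381553e-04]]), 'ft_force': array([ 0.31808493, -0.13306529, -0.63952827]), 'wrist_torque': array([ 0.00803102, -0.02934854, -0.00337804]), 'grip_width': 0.08541101980418074}
scene {'vfov': 49.69838164226656, 'cx': 316.4572756141284, 'cy': 243.28211768489655, 'rvec': array([ 1.07994628,  2.26305534, -1.11821493]), 'tvec': array([ 0.30812553, -0.20251867,  1.44836421]), 'shot': 1}
jig [(0.64, [298, 381], 5635)]
jaw [(0.73, [282, 379], 1498)]
pull_bar [(0.73, [278, 382], 1541)]
hull [(0.88, [245, 432], 1145), (0.8, [272, 490], 1219), (0.61, [304, 439], 2694)]
mat []
glue [(0.67, [339, 380], 896)]
paint [(0.65, [253, 216], 484)]
can [(0.66, [303, 216], 2583)]
top {'vfov': 42.948460726285035, 'cx': 324.4725340626434, 'cy': 246.05416638110214, 'rvec': array([ 2.12111723, -2.11623046,  0.21558997]), 'tvec': array([0.01390808, 0.53929209, 1.44472615]), 'shot': 2}
jig [(0.67, [257, 257], 3743)]
jaw [(0.72, [255, 248], 774)]
pull_bar [(0.91, [255, 252], 848)]
hull [(0.87, [335, 197], 752), (0.67, [265, 213], 1238)]
mat [(0.95, [256, 402], 5855), (0.2, [254, 252], 808)]
glue [(0.53, [207, 232], 298)]
paint [(0.64, [209, 390], 245)]
can [(0.74, [155, 335], 876)]
```

View pics/scene0.png

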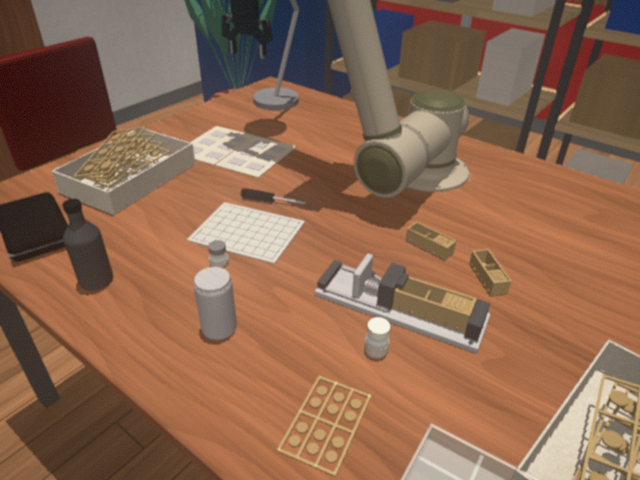

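View pics/top0.png

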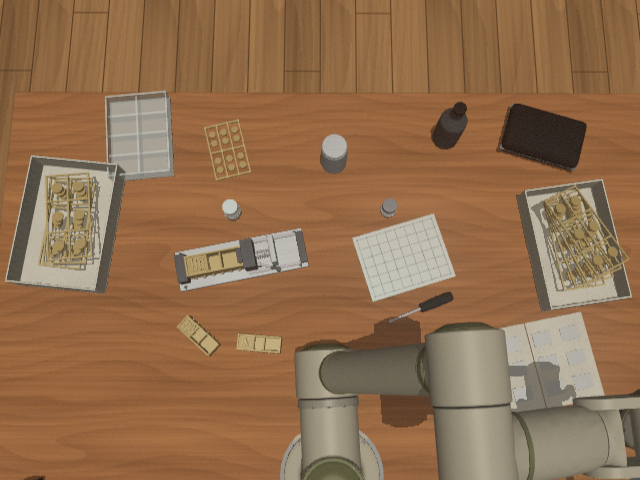

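```bash
cat > h.py <<'E'
import numpy as np, cv2
from rig import env
def cam(p):
    f=240/np.tan(np.radians(p["vfov"])/2)
    R=cv2.Rodrigues(np.array(p["rvec"]))[0]
    return f,R,np.array(p["tvec"]),p["cx"],p["cy"]
def toplane(p,row,col,z):
    f,R,t,cx,cy=cam(p)
    d=R.T@np.array([(col-cx)/f,(row-cy)/f,1]); o=-R.T@t
    return o+d*(z-o[2])/d[2]
def proj(p,X):
    f,R,t,cx,cy=cam(p); c=(R@np.atleast_2d(X).T).T+t
    return np.c_[c[:,0]/c[:,2]*f+cx,c[:,1]/c[:,2]*f+cy]  # col,row
def crop(p,x0,y0,x1,y1,s,name):
    im=cv2.resize(p["image"][y0:y1,x0:x1,::-1],None,fx=s,fy=s,interpolation=cv2.INTER_CUBIC)
    cv2.imwrite(name,im)
E
python3 - <<'E'
from h import *
p=env.get_image("top"); crop(p,165,215,325,305,5,"pics/t1.png"); crop(p,340,190,470,310,5,"pics/t2.png")
o=-cam(p)[1].T@cam(p)[2]; print("camtop",o)
for t,z in [("glue",.065),("paint",.05),("can",.122),("mat",.003),("hull",.05)]:
    for d in env.outline_of(t,p):
        if d["conf"]<.4: continue
        (c,sz,a)=cv2.minAreaRect(np.argwhere(d["mask"])[:,::-1].astype(np.float32))
        print(t,d["conf"],toplane(p,d["pixel"][0],d["pixel"][1],z).round(3), [toplane(p,y,x,z).round(4)[:2].tolist() for x,y in cv2.boxPoints((c,sz,a))])
q=env.get_image("scene"); crop(q,305,240,505,360,4,"pics/s1.png")
print("camscene",-cam(q)[1].T@cam(q)[2])
E
```

```text
camtop [0.24332278 0.02083814 1.52270248]
glue 0.77 [0.636 0.244 0.065] [[0.655, 0.2689], [0.6552, 0.2244], [0.6017, 0.2229], [0.6016, 0.2671]]
paint 0.64 [ 0.636 -0.145  0.05 ] [[0.6202, -0.1175], [0.6668, -0.1332], [0.6544, -0.169], [0.6081, -0.1531]]
can 0.64 [ 0.748 -0.008  0.122] [[0.8009, 0.0244], [0.8011, -0.0388], [0.7045, -0.0383], [0.7043, 0.0241]]
mat 0.59 [ 0.516 -0.184  0.003] [[0.5689, -0.0541], [0.6383, -0.2684], [0.4728, -0.3134], [0.4063, -0.1031]]
hull 0.95 [0.3   0.167 0.05 ] [[0.2856, 0.2241], [0.3268, 0.2229], [0.3207, 0.1172], [0.2795, 0.1191]]
hull 0.76 [0.32  0.315 0.05 ] [[0.3406, 0.3709], [0.3734, 0.3419], [0.3006, 0.26], [0.2685, 0.289]]
hull 0.71 [0.492 0.286 0.05 ] [[0.5128, 0.3628], [0.5405, 0.2254], [0.4799, 0.2121], [0.4526, 0.3485]]
camscene [1.19367049 0.55225803 0.70984214]
```

View pics/t1.png

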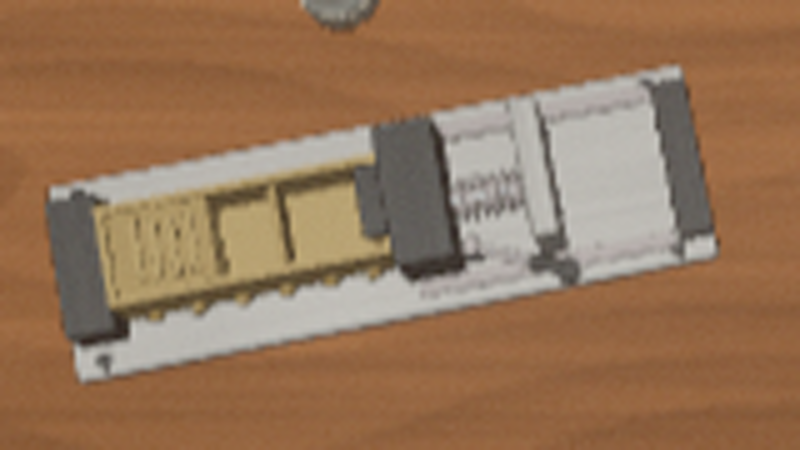

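View pics/t2.png

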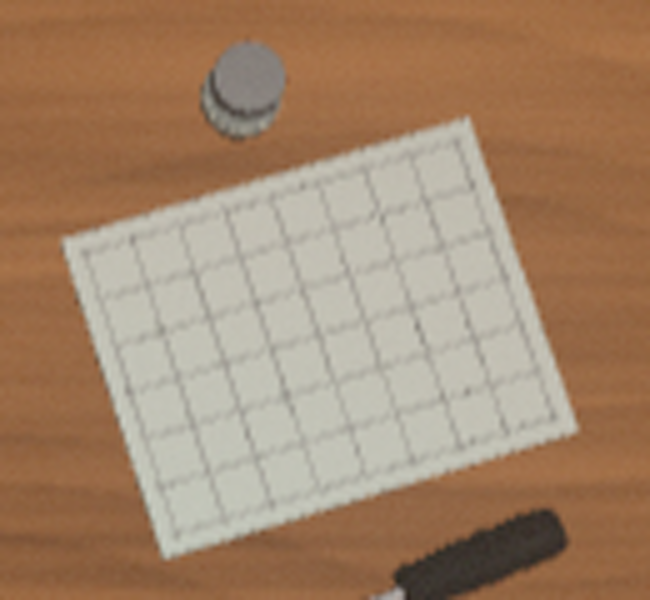

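View pics/s1.png

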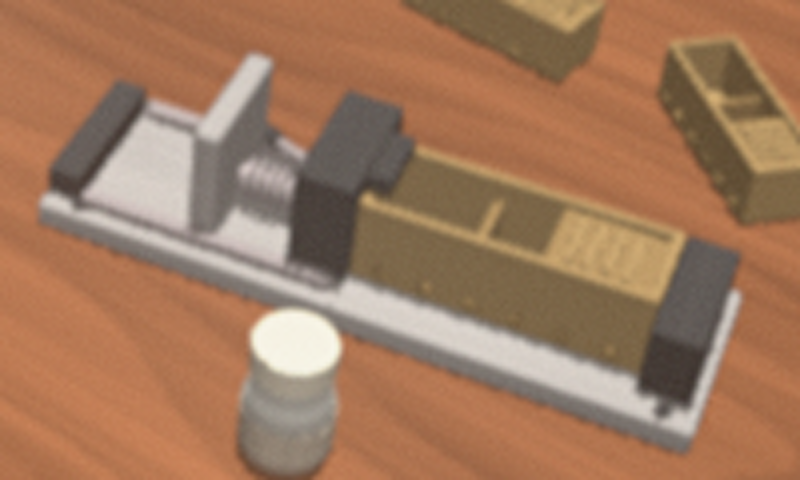

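Run:
```python
from h import *
from scipy.optimize import least_squares
p=env.get_image("top"); q=env.get_image("scene")
P=lambda x,y:((x+.5)/5-.5+165,(y+.5)/5-.5+215)
P2=lambda x,y:((x+.5)/5-.5+340,(y+.5)/5-.5+190)
S=lambda x,y:((x+.5)/4-.5+305,(y+.5)/4-.5+240)
# jig: +x toward left in top image
for n,(x,y),z in [("TL",(48,188),.014),("BL",(80,383),.014),("BR",(718,256),.014),("TR",(682,66),.014),("barT",(520,96),.078),("barT2",(540,94),.078),("barB",(545,240),.078),("jawTL",(373,125),.074),("jawTR",(434,117),.074),("jawBL",(400,272),.074),("fixTL",(48,200),.052),("fixBL",(65,338),.052),("fixBR",(116,330),.052),("fixTR",(97,193),.052)]:
    c,r=P(x,y); print(n,toplane(p,r,c,z).round(4)[:2])
for n,(x,y),z in [("FL",(40,208),.014),("FR",(690,433),.014),("BRk",(738,292),.014),("barFL",(196,128),.078),("barBL",(256,54),.078),("barBR",(272,66),.078),("jawFL",(304,162),.074),("jawBL",(350,93),.074),("jawBR",(402,108),.074)]:
    c,r=S(x,y); print("S",n,toplane(q,r,c,z).round(4)[:2])
for (x,y) in [(63,240),(468,117),(578,430),(165,557)]:
    c,r=P2(x,y); print("mat",toplane(p,r,c,.003).round(4)[:2])
```

```text
TL [0.5305 0.3929]
BL [0.4319 0.372 ]
BR [0.4967 0.0557]
TR [0.5944 0.0746]
barT [0.5643 0.1508]
barT2 [0.5653 0.1411]
barB [0.4935 0.1373]
jawTL [0.5506 0.2221]
jawTR [0.5546 0.1927]
jawBL [0.4784 0.207 ]
fixTL [0.5172 0.3832]
fixBL [0.4491 0.3715]
fixBR [0.4531 0.347 ]
fixTR [0.5208 0.3594]
S FL [0.5982 0.0795]
S FR [0.5305 0.393 ]
S BRk [0.434  0.3728]
S barFL [0.5631 0.145 ]
S barBL [0.4982 0.1352]
S barBR [0.5011 0.1466]
S jawFL [0.5471 0.1955]
S jawBL [0.4902 0.185 ]
S jawBR [0.484  0.2105]
mat [ 0.5717 -0.0557]
mat [ 0.6369 -0.2644]
mat [ 0.4745 -0.3145]
mat [ 0.4099 -0.1055]
```

Call:
{"method": "carry_out", "body": {
  "plan": [
    [[0, 0, 0], [0, 3.9, 0], 0.042],
    [[-0.04, 0, 0.035], [0, 0, 0], 0.042],
    [[-0.04, 0, 0.035], [0, 0, 0], 0.042],
    [[-0.04, 0, 0.035], [0, 0, 0], 0.042],
    [[-0.04, 0, 0.035], [0, 0, 0], 0.042],
    [[-0.04, 0, 0.035], [0, 0, 0], 0.042],
    [[-0.04, 0, 0.035], [0, 0, 0], 0.042],
    [[-0.04, 0, 0.035], [0, 0, 0], 0.042]
  ],
  "force": 60
}}

```text
time_s: 2.35
position: [0.3311, -0.2052, 0.2315]
tool_rot: [[0.2, 0.001, 0.98], [-0.98, -0.001, 0.2], [0.001, -1.0, 0.0]]
ft_force: [0.5, -1.1, 0.4]
grip_width: 0.0424
```

Call:
{"method": "carry_out", "body": {
  "plan": [
    [[-0.043, 0, 0.038], [0, 0, 0], 0.042],
    [[-0.043, 0, 0.038], [0, 0, 0], 0.042],
    [[-0.043, 0, 0.038], [0, 0, 0], 0.042],
    [[-0.043, 0, 0.038], [0, 0, 0], 0.042],
    [[-0.043, 0, 0.038], [0, 0, 0], 0.042],
    [[-0.043, 0.02, 0.038], [0, 0, 0], 0.042],
    [[-0.043, 0.04, 0.038], [0, 0, 0], 0.042],
    [[0, 0.04, 0], [0, 0, 0], 0.042]
  ]
}}

```text
time_s: 3.35
position: [0.5289, 0.139, 0.1343]
tool_rot: [[0.204, 0.002, 0.979], [-0.979, 0.0, 0.204], [-0.0, -1.0, 0.002]]
ft_force: [1.0, -0.6, 0.0]
grip_width: 0.0421
```

Run:
```python
from h import *
s=env.observe(); print(s["position"].round(4), s["q"].round(1))
p=env.get_image("top"); crop(p,165,180,345,330,4,"pics/t3.png")
q=env.get_image("scene"); crop(q,305,160,505,360,4,"pics/s3.png")
for n,z in [("tcp",s["position"])]:
    print(proj(p,z),proj(q,z))
```

```text
[0.5289 0.139  0.1343] [ 2.3 26.6 83.7  0.  69.6 80.5]
[[271.30568142 243.44346456]] [[363.21186306 238.08518459]]
```

View pics/s3.png

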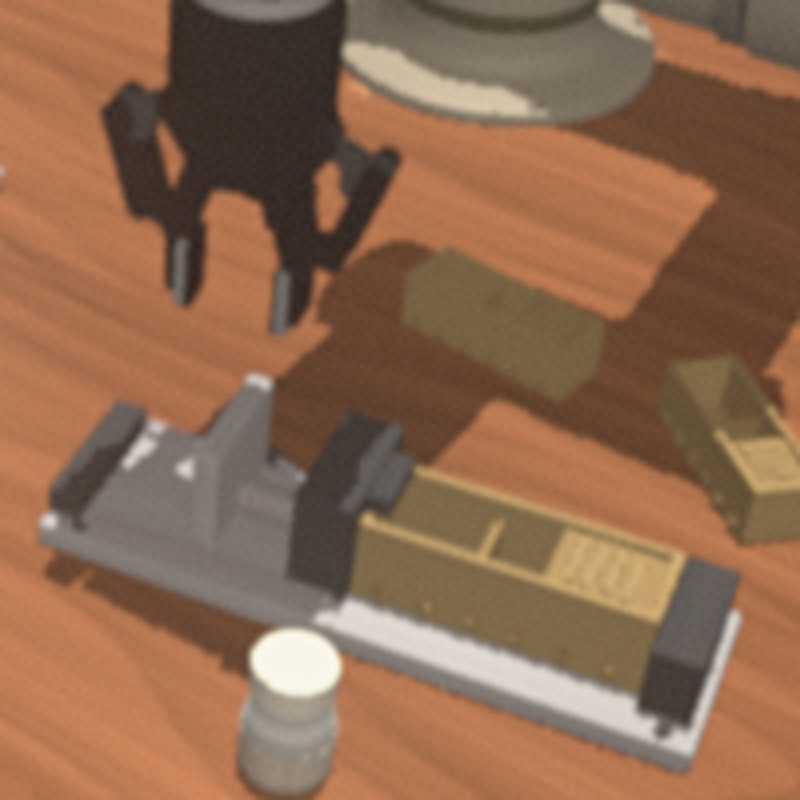

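View pics/t3.png

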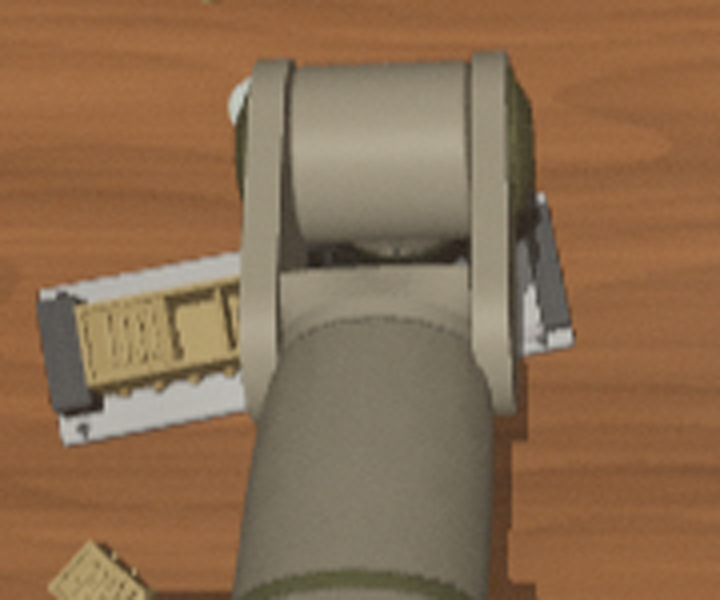

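Call:
{"method": "carry_out", "body": {
  "plan": [
    [[-0.003, 0.03, 0], [0, 0, 0], 0.042],
    [[0, 0.03, 0], [0, 0, 0], 0.042],
    [[0, 0.022, 0], [0, 0, 0], 0.042],
    [[0, 0, 0], [0, 0, 0], 0.042]
  ]
}}

```text
time_s: 3.95
position: [0.5272, 0.1386, 0.0541]
tool_rot: [[0.199, -0.001, 0.98], [-0.98, -0.0, 0.199], [-0.0, -1.0, -0.001]]
ft_force: [-0.6, 0.5, -0.5]
grip_width: 0.0422
```

Run:
```python
from h import *
s=env.observe(); print(s["position"].round(4), s["ft_force"].round(1))
q=env.get_image("scene"); crop(q,305,200,455,320,5,"pics/s4.png")
```

```text
[0.5272 0.1386 0.0541] [-0.6  0.5 -0.5]
```

View pics/s4.png

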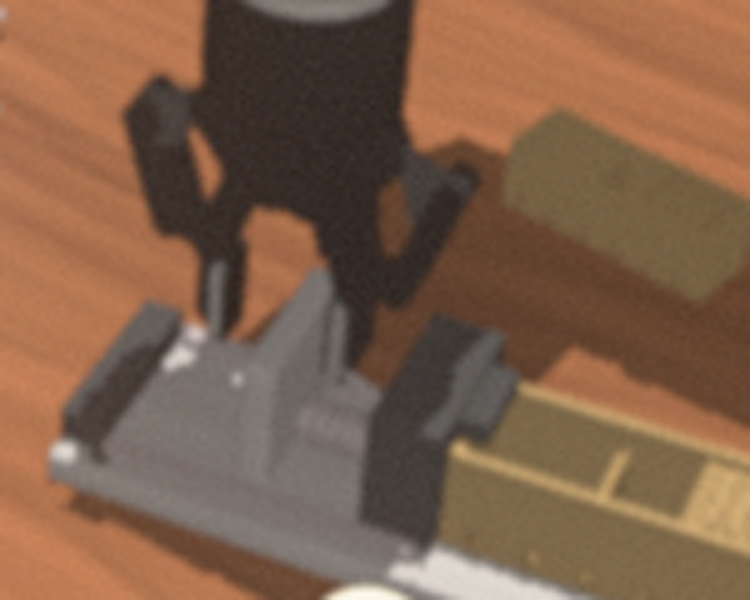

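Run:
```python
from h import *
s=env.observe(); print(s["position"].round(4))
q=env.get_image("scene")
pr=lambda X:((proj(q,X)-[305,200])*5).round(0)
ex=np.array([-.2011,.9796,0]);ey=np.array([-.9796,-.2011,0])
c=np.array([.5306,.1425,.078])
print("bar corners",[pr(c+a*.007*ex+b*.035*ey)[0].tolist() for a in(-1,1) for b in(-1,1)])
t=s["position"]; 
print("tip",pr(t),"pads",[pr(t+np.array([0,0,.006])+a*.021*ex)[0].tolist() for a in(-1,1)], "barmid",pr([c-[0,0,.018]]))
```

```text
[0.5278 0.1388 0.0549]
bar corners [[233.0, 360.0], [305.0, 259.0], [267.0, 371.0], [338.0, 269.0]]
tip [[279. 352.]] pads [[231.0, 324.0], [330.0, 356.0]] barmid [[284. 349.]]
```

Call:
{"method": "carry_out", "body": {
  "plan": [
    [[-0.004, 0.003, 0.003], [0, 0, 0], 0.042],
    [[0, 0, 0], [0, 0, 0], 0.03],
    [[0, 0, 0], [0, 0, 0], 0.02],
    [[0, 0, 0], [0, 0, 0], 0.0],
    [[0, 0, 0], [0, 0, 0], 0.0],
    [[0, 0, 0], [0, 0, 0], 0.0]
  ],
  "force": 60
}}

```text
time_s: 4.8
position: [0.5293, 0.1441, 0.051]
tool_rot: [[0.2, 0.0, 0.98], [-0.98, 0.001, 0.2], [-0.001, -1.0, 0.001]]
ft_force: [-1.0, 4.9, 5.6]
grip_width: 0.0127
```

Call:
{"method": "carry_out", "body": {
  "plan": [
    [[0.008, 0, 0], [0, 0, 0], 0.0],
    [[0.01, 0, 0], [0, 0, 0], 0.0],
    [[0.01, 0, 0], [0, 0, 0], 0.0],
    [[0.01, 0, 0], [0, 0, 0], 0.0],
    [[0.007, 0, 0], [0, 0, 0], 0.0],
    [[0.004, 0, 0], [0, 0, 0], 0.0],
    [[0, 0, 0], [0, 0, 0], 0.0]
  ]
}}

```text
time_s: 5.68
position: [0.5395, 0.0943, 0.051]
tool_rot: [[0.2, 0.001, 0.98], [-0.98, -0.002, 0.2], [0.002, -1.0, 0.0]]
ft_force: [-0.4, -6.1, 4.9]
grip_width: 0.0126
```

Call:
{"method": "carry_out", "body": {
  "plan": [
    [[0.003, 0, 0], [0, 0, 0], 0.0],
    [[0.002, 0, 0], [0, 0, 0], 0.0],
    [[0, 0, 0], [0, 0, 0], 0.0]
  ]
}}

```text
time_s: 6.05
position: [0.5402, 0.0909, 0.051]
tool_rot: [[0.2, 0.0, 0.98], [-0.98, 0.0, 0.2], [-0.0, -1.0, 0.0]]
ft_force: [-0.4, 2.9, 5.8]
grip_width: 0.013
```

Call:
{"method": "carry_out", "body": {
  "plan": [
    [[0.0015, 0, 0], [0, 0, 0], 0.0],
    [[0, 0, 0], [0, 0, 0], 0.0]
  ]
}}

```text
time_s: 6.3
position: [0.5402, 0.0908, 0.0509]
tool_rot: [[0.2, 0.0, 0.98], [-0.98, 0.003, 0.2], [-0.003, -1.0, 0.001]]
ft_force: [-2.3, 11.4, 6.3]
grip_width: 0.0127
```

Call:
{"method": "carry_out", "body": {
  "plan": [
    [[-0.002, 0, 0], [0, 0, 0], 0.0],
    [[0, 0, 0], [0, 0, 0], 0.03],
    [[0, 0, 0], [0, 0, 0], 0.042],
    [[0, 0, 0], [0, 0, 0], 0.042],
    [[0, -0.02, 0], [0, 0, 0], 0.042],
    [[0, -0.05, 0], [0, 0, 0], 0.042],
    [[-0.02, -0.05, 0], [0, 0, 0], 0.06],
    [[-0.06, 0, 0], [0, 0, 0], 0.085]
  ]
}}

```text
time_s: 7.3
position: [0.5261, 0.1691, 0.1744]
tool_rot: [[0.197, 0.008, 0.98], [-0.981, 0.0, 0.197], [0.001, -1.0, 0.008]]
ft_force: [0.0, 0.3, -0.9]
grip_width: 0.076
```

Run:
```python
from h import *
s=env.observe(); print(s["position"].round(4), s["ft_force"].round(1))
q=env.get_image("scene"); crop(q,305,200,505,350,4,"pics/s5.png")
```

```text
[0.5261 0.1691 0.1744] [ 0.   0.3 -0.9]
```

View pics/s5.png

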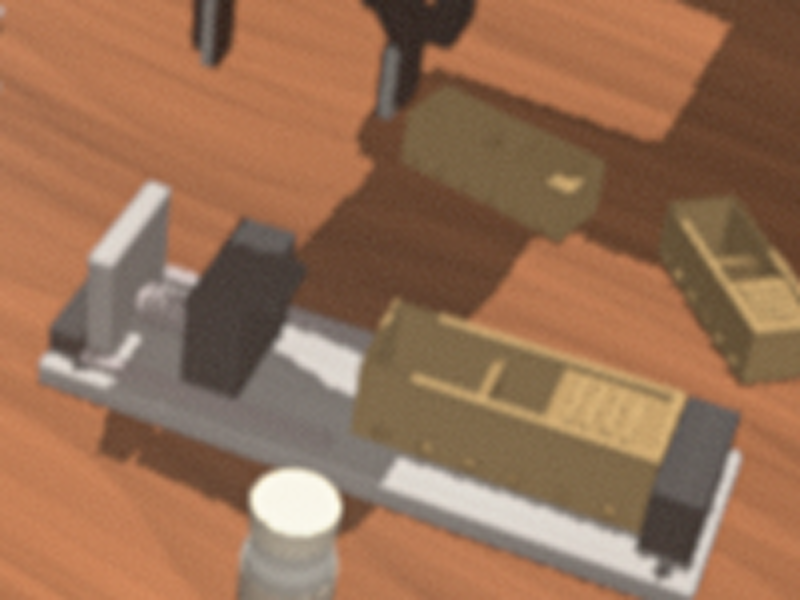

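Call:
{"method": "carry_out", "body": {
  "plan": [
    [[0, 0, 0], [0, -10, 0], 0.085],
    [[0, 0, 0], [0, -10, 0], 0.085],
    [[0, 0, 0], [0, -10, 0], 0.085],
    [[0, 0, 0], [0, -10, 0], 0.085],
    [[0, 0, 0], [0, -10, 0], 0.085],
    [[0, 0, 0], [0, -10, 0], 0.085],
    [[0, 0, 0], [0, -10, 0], 0.085],
    [[0, 0, 0], [0, -10, 0], 0.085]
  ]
}}

```text
time_s: 8.35
position: [0.5239, 0.1696, 0.1703]
tool_rot: [[0.999, -0.001, -0.033], [0.033, -0.0, 0.999], [-0.001, -1.0, -0.0]]
ft_force: [0.1, 0.1, 0.1]
grip_width: 0.0851
```

Call:
{"method": "carry_out", "body": {
  "plan": [
    [[0, 0, 0], [0, -10, 0], 0.085],
    [[0, 0, 0.05], [0, 0, 0], 0.085],
    [[0, 0, 0.05], [0, 0, 0], 0.085],
    [[0, 0, 0], [0, 0, 0], 0.085]
  ]
}}

```text
time_s: 8.85
position: [0.5029, 0.2701, 0.1703]
tool_rot: [[0.979, -0.0, -0.204], [0.204, 0.0, 0.979], [-0.0, -1.0, 0.0]]
ft_force: [-0.1, -1.2, -0.0]
grip_width: 0.085
```

Run:
```python
from h import *
s=env.observe(); print(s["position"].round(4), s["ft_force"].round(1),s["tool_rot"].round(3))
q=env.get_image("scene"); crop(q,305,180,505,330,4,"pics/s6.png")
p=env.get_image("top"); crop(p,165,200,325,320,5,"pics/t6.png")
h=np.array([.501,.285,0]); R=s["tool_rot"]
d=h-s["position"]; print("delta tool",(R.T@d).round(4))
ex=np.array([-.2011,.9796,0]);ey=np.array([-.9796,-.2011,0])
print("rim corners scene",[((proj(q,h+[0,0,.06]+a*.07*ex+b*.025*ey)-[305,180])*4)[0].round().tolist() for a in(-1,1) for b in(-1,1)])
print("rim corners top",[((proj(p,h+[0,0,.06]+a*.07*ex+b*.025*ey)-[165,200])*5)[0].round().tolist() for a in(-1,1) for b in(-1,1)])
```

```text
[0.5029 0.2701 0.1703] [-0.1 -1.2 -0. ] [[ 0.979 -0.    -0.204]
 [ 0.204  0.     0.979]
 [-0.    -1.     0.   ]]
delta tool [0.0013 0.1703 0.0149]
rim corners scene [[356.0, 438.0], [392.0, 376.0], [655.0, 538.0], [682.0, 469.0]]
rim corners top [[376.0, 226.0], [393.0, 325.0], [92.0, 282.0], [108.0, 382.0]]
```

View pics/s6.png

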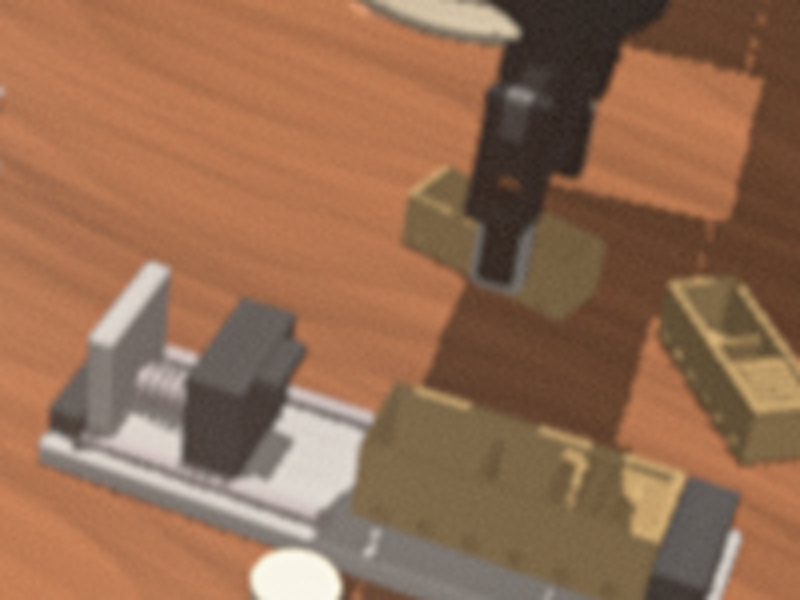

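View pics/t6.png

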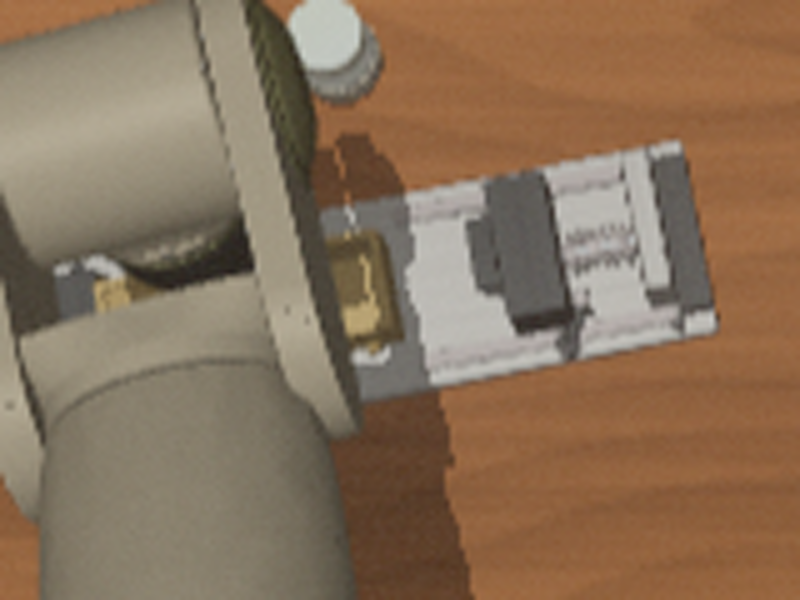

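Call:
{"method": "carry_out", "body": {
  "plan": [
    [[0, 0, 0.013], [0, 0, 0], 0.085],
    [[0, 0.05, 0], [0, 0, 0], 0.085],
    [[0, 0.04, 0], [0, 0, 0], 0.085],
    [[0, 0.02, 0], [0, 0, 0], 0.085],
    [[0, 0.015, 0], [0, 0, 0], 0.085],
    [[0, 0.012, 0], [0, 0, 0], 0.085],
    [[0, 0.011, 0], [0, 0, 0], 0.085],
    [[0, 0, 0], [0, 0, 0], 0.085]
  ]
}}

```text
time_s: 9.95
position: [0.5012, 0.2803, 0.0221]
tool_rot: [[0.98, -0.001, -0.2], [0.2, -0.0, 0.98], [-0.001, -1.0, -0.0]]
ft_force: [0.0, 0.6, 0.4]
grip_width: 0.0855
```

Run:
```python
from h import *
s=env.observe(); print(s["position"].round(4), s["ft_force"].round(1))
q=env.get_image("scene"); crop(q,355,180,505,330,5,"pics/s7.png")
```

```text
[0.5012 0.2803 0.0221] [0.  0.6 0.4]
```

View pics/s7.png

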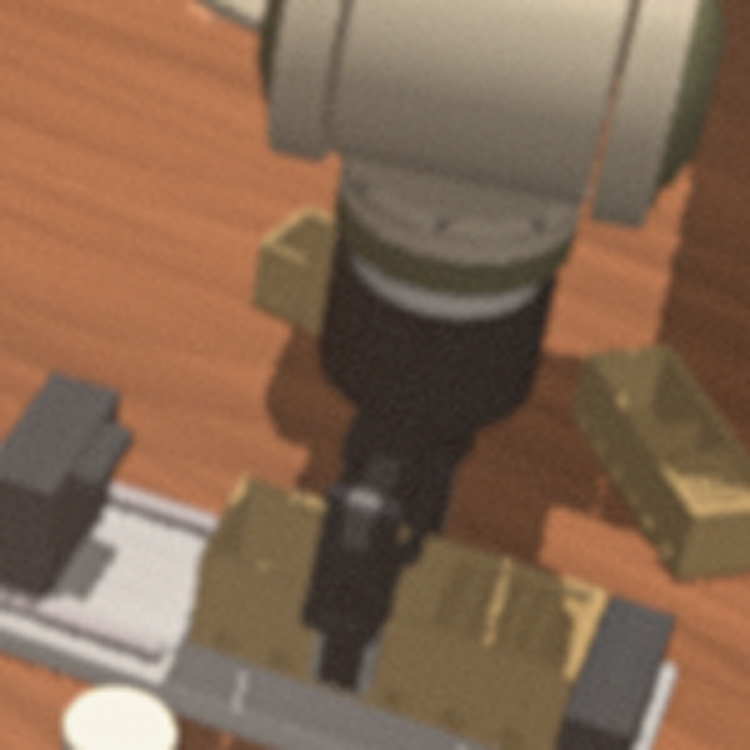

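Call:
{"method": "carry_out", "body": {
  "plan": [
    [[0, 0, 0.006], [0, 0, 0], 0.085],
    [[0, 0, 0], [0, 0, 0], 0.07],
    [[0, 0, 0], [0, 0, 0], 0.06],
    [[0, 0, 0], [0, 0, 0], 0.045],
    [[0, 0, 0], [0, 0, 0], 0.035],
    [[0, 0, 0], [0, 0, 0], 0.03],
    [[0, 0, 0], [0, 0, 0], 0.03]
  ],
  "force": 40
}}

```text
time_s: 10.88
position: [0.5005, 0.2863, 0.023]
tool_rot: [[0.98, 0.001, -0.2], [0.2, 0.0, 0.98], [0.001, -1.0, 0.0]]
ft_force: [-0.4, 0.9, 6.2]
grip_width: 0.0498
```

Call:
{"method": "carry_out", "body": {
  "plan": [
    [[0, -0.003, 0], [0, 0, 0], 0.03],
    [[0, -0.007, 0], [0, 0, 0], 0.03],
    [[0, -0.015, 0], [0, 0, 0], 0.03],
    [[0, -0.02, 0], [0, 0, 0], 0.03],
    [[0, 0, 0], [0, 0, 0], 0.03]
  ]
}}

```text
time_s: 11.5
position: [0.5009, 0.2865, 0.0695]
tool_rot: [[0.98, 0.003, -0.2], [0.2, 0.001, 0.98], [0.004, -1.0, 0.0]]
ft_force: [-0.2, 0.2, -0.7]
grip_width: 0.0495
```

Run:
```python
from h import *
s=env.observe(); print(s["position"].round(4), s["ft_force"].round(1),s["grip_width"])
q=env.get_image("scene"); crop(q,305,180,505,330,4,"pics/s8.png")
```

```text
[0.5009 0.2865 0.0695] [-0.2  0.2 -0.7] 0.04951817589377795
```

View pics/s8.png

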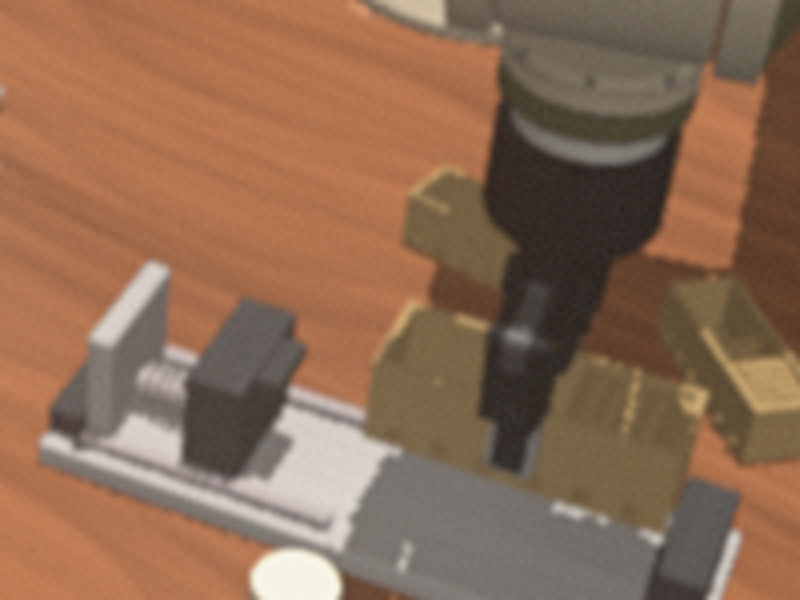

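Call:
{"method": "carry_out", "body": {
  "plan": [
    [[0, -0.04, 0], [0, 0, 0], 0.03],
    [[0, -0.05, 0], [0, 0, 0], 0.03],
    [[0, -0.01, -0.025], [0, 0, 0], 0.03],
    [[-0.007, 0, -0.04], [0, 0, 0], 0.03],
    [[-0.007, 0, -0.04], [0, 0, 0], 0.03],
    [[-0.007, 0, -0.04], [0, 0, 0], 0.03],
    [[-0.007, 0, -0.04], [0, 0, 0], 0.03],
    [[-0.007, 0, -0.04], [0, 0, 0], 0.03]
  ]
}}

```text
time_s: 12.55
position: [0.5105, 0.0575, 0.1669]
tool_rot: [[0.98, -0.001, -0.2], [0.2, 0.0, 0.98], [-0.001, -1.0, 0.0]]
ft_force: [0.1, -0.1, -0.2]
grip_width: 0.0493
```

Call:
{"method": "carry_out", "body": {
  "plan": [
    [[-0.007, 0, -0.04], [0, 0, 0], 0.03],
    [[-0.007, 0, -0.04], [0, 0, 0], 0.03],
    [[-0.007, 0, -0.04], [0, 0, 0], 0.03],
    [[-0.007, 0, -0.04], [0, 0, 0], 0.03],
    [[-0.007, 0, -0.04], [0, 0, 0], 0.03],
    [[-0.003, 0, -0.025], [0, 0, 0], 0.03],
    [[0, 0, 0], [0, -5.8, 0], 0.03],
    [[0, 0, 0], [0, 0, 0], 0.03]
  ]
}}

```text
time_s: 13.55
position: [0.5185, -0.1694, 0.1668]
tool_rot: [[0.955, -0.001, -0.297], [0.297, 0.001, 0.955], [-0.001, -1.0, 0.001]]
ft_force: [-0.2, -0.5, -0.9]
grip_width: 0.0497
```

Run:
```python
from h import *
s=env.observe(); print(s["position"].round(4), s["ft_force"].round(1),s["grip_width"],s["tool_rot"].round(3))
d=np.array([.5233,-.1853,0])-s["position"]; print("delta",(s["tool_rot"].T@d).round(4))
q=env.get_image("scene"); crop(q,150,120,350,270,4,"pics/s9.png")
p=env.get_image("top"); crop(p,340,190,470,310,5,"pics/t9.png")
```

```text
[ 0.5185 -0.1694  0.1668] [-0.2 -0.5 -0.9] 0.049732845065067255 [[ 0.955 -0.001 -0.297]
 [ 0.297  0.001  0.955]
 [-0.001 -1.     0.001]]
delta [ 0.      0.1668 -0.0169]
```

View pics/s9.png

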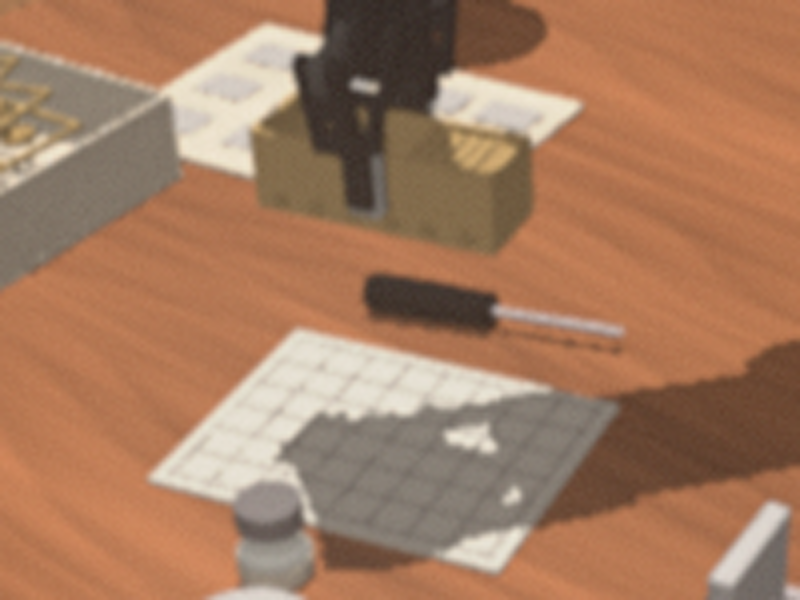

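View pics/t9.png

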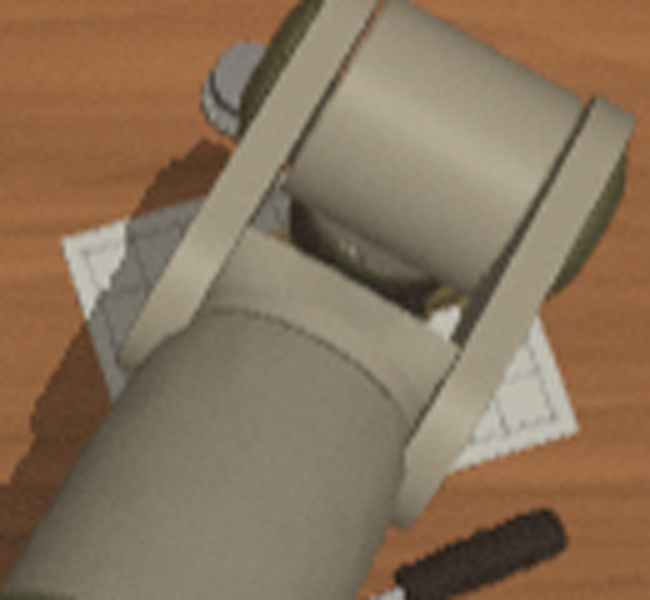

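Call:
{"method": "carry_out", "body": {
  "plan": [
    [[0, 0, -0.017], [0, 0, 0], 0.03],
    [[0, 0.04, 0], [0, 0, 0], 0.03],
    [[0, 0.04, 0], [0, 0, 0], 0.03],
    [[0, 0.035, 0], [0, 0, 0], 0.03],
    [[0, 0.02, 0], [0, 0, 0], 0.03],
    [[0, 0.01, 0], [0, 0, 0], 0.03],
    [[0, 0.004, 0], [0, 0, 0], 0.03],
    [[0, 0, 0], [0, 0, 0], 0.03]
  ]
}}

```text
time_s: 14.65
position: [0.5242, -0.1858, 0.019]
tool_rot: [[0.954, 0.001, -0.298], [0.298, -0.001, 0.954], [0.001, -1.0, -0.001]]
ft_force: [0.4, -0.5, -0.5]
grip_width: 0.0495
```

Run:
```python
from h import *
s=env.observe(); print(s["position"].round(4), s["ft_force"].round(1),s["grip_width"])
q=env.get_image("scene"); crop(q,150,150,350,300,4,"pics/s10.png")
```

```text
[ 0.5242 -0.1858  0.019 ] [ 0.4 -0.5 -0.5] 0.049520723880759863
```

View pics/s10.png

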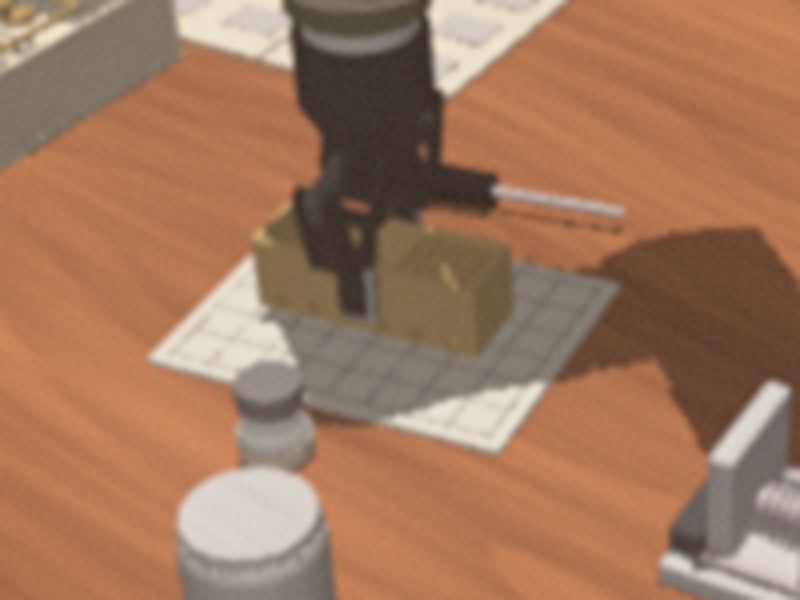

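Call:
{"method": "carry_out", "body": {
  "plan": [
    [[0, 0.003, 0], [0, 0, 0], 0.03],
    [[0, 0.002, 0], [0, 0, 0], 0.03],
    [[0, 0, 0], [0, 0, 0], 0.03]
  ]
}}

```text
time_s: 15.08
position: [0.5238, -0.1855, 0.0135]
tool_rot: [[0.954, -0.0, -0.298], [0.298, 0.0, 0.954], [-0.0, -1.0, 0.0]]
ft_force: [-1.0, 0.1, -0.3]
grip_width: 0.0495
```

Call:
{"method": "carry_out", "body": {
  "plan": [
    [[0, 0.001, 0], [0, 0, 0], 0.03],
    [[0, 0.001, 0], [0, 0, 0], 0.03],
    [[0, 0, 0], [0, 0, 0], 0.03]
  ]
}}

```text
time_s: 15.45
position: [0.5239, -0.1855, 0.012]
tool_rot: [[0.954, 0.0, -0.298], [0.298, -0.0, 0.954], [0.0, -1.0, -0.0]]
ft_force: [-1.9, 1.5, 4.5]
grip_width: 0.0491
```

Contact (4.5 N up at the expected height). Release gently and lift away.

Call:
{"method": "carry_out", "body": {
  "plan": [
    [[0, 0, 0], [0, 0, 0], 0.055],
    [[0, 0, 0], [0, 0, 0], 0.065],
    [[0, 0, 0], [0, 0, 0], 0.08],
    [[0, 0, 0], [0, 0, 0], 0.085],
    [[0, -0.01, 0], [0, 0, 0], 0.085],
    [[0, -0.04, 0], [0, 0, 0], 0.085],
    [[0, -0.06, 0], [0, 0, 0], 0.085],
    [[0, -0.06, 0], [0, 0, 0], 0.085]
  ]
}}

```text
time_s: 16.45
position: [0.5236, -0.1853, 0.1841]
tool_rot: [[0.954, 0.0, -0.298], [0.298, -0.0, 0.954], [0.0, -1.0, -0.0]]
ft_force: [0.5, 0.3, 0.4]
grip_width: 0.0851
```

Call:
{"method": "carry_out", "body": {
  "plan": [
    [[-0.05, -0.02, 0], [0, 0, 0], 0.085],
    [[-0.05, 0, 0], [0, 0, 0], 0.085],
    [[-0.04, 0, -0.04], [0, 0, 0], 0.085],
    [[0, 0, -0.06], [0, 0, 0], 0.085],
    [[0, 0, -0.06], [0, 0, 0], 0.085],
    [[0, 0, -0.06], [0, 0, 0], 0.085],
    [[0, 0, 0], [0, 0, 0], 0.085]
  ]
}}

```text
time_s: 17.32
position: [0.4558, -0.4403, 0.2006]
tool_rot: [[0.955, -0.0, -0.296], [0.296, 0.0, 0.955], [-0.0, -1.0, 0.0]]
ft_force: [0.3, 1.2, -0.1]
grip_width: 0.085
```

Run:
```python
from h import *
s=env.observe(); print(s["position"].round(4), s["ft_force"].round(1),s["time_s"])
q=env.get_image("scene"); cv2.imwrite("pics/s11.png",q["image"][:,:,::-1])
p=env.get_image("top"); cv2.imwrite("pics/t11.png",p["image"][:,:,::-1]); crop(p,340,190,470,310,5,"pics/t12.png")
for t,z in [("glue",.065),("paint",.05),("can",.122)]:
    for d in env.outline_of(t,p)[:1]: print(t,d["conf"],toplane(p,*d["pixel"],z).round(3))
```

```text
[ 0.4558 -0.4403  0.2006] [ 0.3  1.2 -0.1] 17.325
glue 0.7 [0.634 0.242 0.065]
paint 0.71 [ 0.632 -0.143  0.05 ]
can 0.86 [ 0.755 -0.009  0.122]
```

View pics/s11.png

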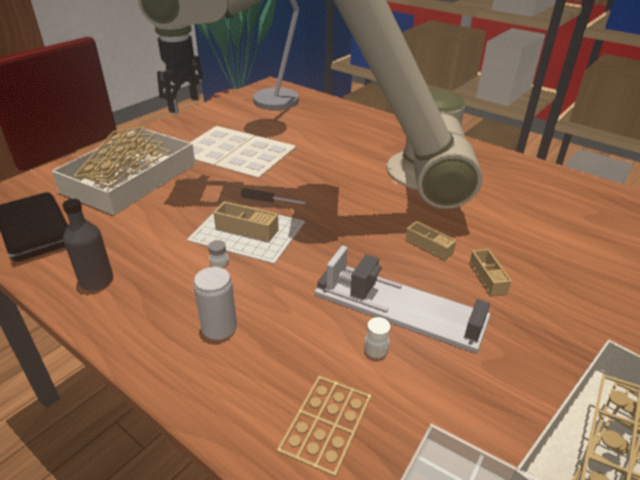

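View pics/t11.png

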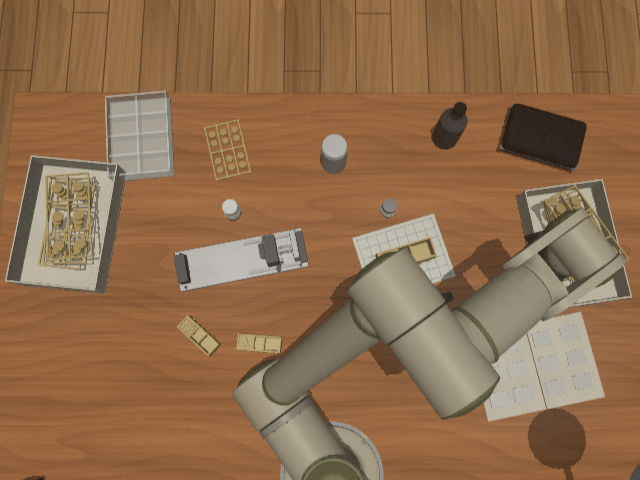

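View pics/t12.png

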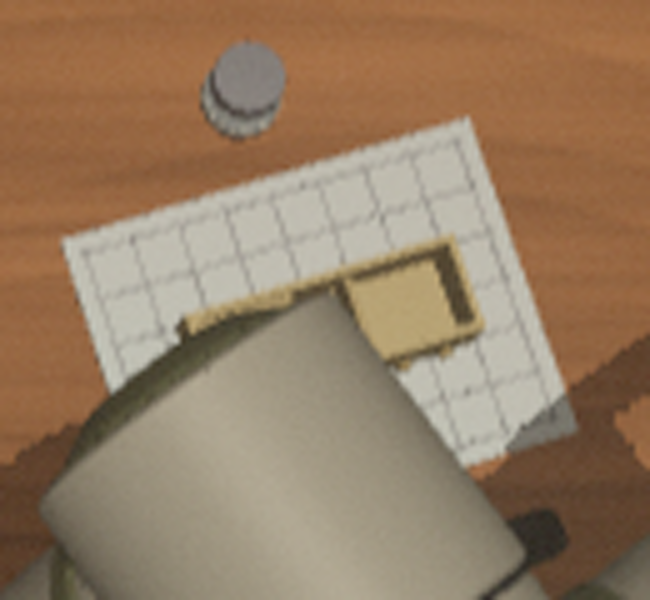

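```bash
python3 -c "
from rig import env
print(env.close_job())"
```

```text
the job is handed in; nothing more can be done
None
```

The jaw is caught open and the hull stands upright on the cutting mat. I handed the job in after about 17.5 s of the 56 s allowed.

- **Jaw:** I gripped the pull bar from above and pulled the jaw straight back about 55 mm. The force showed the spring tip over, then the stop at 11 N. After release the jaw stayed open, and it is still open in the last scene picture (around column 365, row 275).
- **Hull:** I took the largest of the three hulls, the one in the jig, gripping it across its width (measured 49.8 mm). I carried it to the mat and lowered it until it touched, at about 4.5 N and the expected height.
- **Last checks:** The hull stands on the mat with clear margin at every edge I could see. The arm hid part of the hull in the last top view, but the scene view shows all of it.
- **Other things:** The arm is clear and touching nothing. The glue bottle, paint jar and drinks can measured 3 to 7 mm from their first readings. They look unmoved in the pictures, so I take that as measuring scatter. No check failed.

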